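Square a balsa board under the trimmer rail and hold it clamped

TASK

Get the balsa board on the trimmer's bed ready to be trimmed: with your fingertips only, slide it flat along the bed, in under the low sprung rail, until its leading edge is right up against the back stop and its long side lies square along the side fence; never pick it up or let it tip. Then press the rail down by its rubber pad so that it clamps the board firmly, and finish while still holding it down. Leave the things lying around where they are.

Things in the scene. Friction and masses are not known exactly. Their poses are not given: they have to be found in the camera images.
- trimmer: rail trimmer fixed to the table. Grey bed, top 24 mm above the table, from x -200 to 190 and y -280 to 130 mm of this frame. Origin at table height, under the middle of the rail; x runs along the rail, away from the robot to the side fence; y is the feed direction, under the rail to the back stop; z up. Slim guide posts at the rail's ends, x -175 and 165 mm
- fence_face (a point): point on the side fence's contact face (looks to the trimmer's -x) at bed height; axes as the trimmer's. The fence is an aluminium strip 8 mm high, 10 mm thick, along y from -268 to 118 mm of the trimmer, passing below the rail; contact face at the trimmer's x = 80 mm
- stop: back stop: steel bar fixed across the bed beyond the rail (distance differs between starts), 140 mm along x, 12 mm thick, 12 mm high, two thumb nuts behind. Origin in the middle of its contact face (looks to -y) at bed height; axes as the trimmer's
- rail: sprung aluminium rail bridging the bed, 380 x 40 x 24 mm, axes as the trimmer's, origin mid-underside: 13 mm above the bed when up (3 mm headroom over the board). Moves only straight down, at most 6 mm, springs back: starts at about 2 N, meets the board 3 mm down at about 4 N, more clamps it. Cutting head, 50 mm square, parked on it at x 122 mm, its top 54 mm above the underside
- rail_pad (a point): centre of the top of the black rubber press pad in the middle of the rail, 70 mm (along the rail) by 24 mm, 29 mm above the rail's underside (66 mm above the table when the rail is up)
- board: the loose balsa board to slide: flat, 100 mm (its x) by 150 mm (its y) by 10 mm thick, 30 to 60 g, lying flat on the bed before the rail, its y roughly along the feed direction. Origin at the centre of its underside, z up. Fed home, its trailing edge is still 55 to 85 mm outside the rail's near face
- board_front (a point): middle of the board's leading 100 mm edge face (its +y end), at half thickness; this face goes against the back stop
- board_side (a point): middle of the board's fence-side 150 mm edge face (its +x side), at half thickness; this face goes against the side fence
- offcut: bystander: narrow balsa offcut, 24 x 90 x 10 mm, on the bed beyond the rail, on the robot's side of the stop; origin at underside centre
- eraser: bystander: small white and blue eraser, 44 x 18 x 12 mm, on the bed's corner before the rail, on the robot's side; origin at underside centre
- glue: bystander: upright glue stick, 29 mm across, 86 mm high, on the table to the right, off the bed's feed end; origin at underside centre
- spool: bystander: paper ribbon spool lying flat on the table beyond the bed's stop end, 72 mm across, 24 mm high; origin at underside centre
- jar: bystander: glass jar with metal lid, 60 mm across, 75 mm high, on the table beyond the bed's stop end; origin at underside centre
- stapler: bystander: black stapler, 132 x 34 x 49 mm, on the table to the left; origin at underside centre
- scissors: bystander: closed scissors lying flat on the table to the right, 160 mm long, about 10 mm high; origin on the table near the pivot
Mind the look-alikes: they are no part of the job. There is more than one size of the board; the one meant has the size given above.

How it is judged (in metres and radians):
On the way, in this order (a step that is already met when the one before it is completed fails the run):
1. the board lies flat under the raised rail, against the back stop and square along the side fence (y of board_front in the frame of stop above -0.004 m and x of board_side in the frame of fence_face above -0.004 m and angle between the y axis of board and the y axis of trimmer, either way round below 0.035 rad and angle between board's own z axis and vertical below 0.03 rad and z of board in the frame of trimmer below 0.0265 m and z of rail in the frame of trimmer above 0.0358 m), for 0.2 s.
2. the fingers press the rail down so that it clamps the board (z of rail in the frame of trimmer below 0.035 m and contact force between rail and board above 1 N), for 0.2 s.
At the end, for the whole second after the job is handed in: Board flat on the bed under the rail, leading edge within 4 mm of the stop, long side within 4 mm of the fence, square within 2 degrees; the fingers hold the rail down on it (over 2 mm down, over 1 N on the board) from the program's end through the last second (all of step 2 and y of board_front in the frame of stop above -0.004 m and x of board_side in the frame of fence_face above -0.004 m and angle between the y axis of board and the y axis of trimmer, either way round below 0.035 rad and angle between board's own z axis and vertical below 0.03 rad and z of board in the frame of trimmer below 0.0265 m and contact force between the fingers and rail above 2 N); the arm keeps its last pose, push and grip.
It fails at once if the board was lifted off the bed (z of board in the frame of trimmer above 0.03 m).
It fails at once if the board was tipped by more than about 5 degrees (angle between board's own z axis and vertical above 0.08 rad).
It fails at once if one of the things lying around was moved by more than 20 mm (distance of any of offcut, eraser, glue, spool, jar, stapler, scissors from where it was at the start of the episode above 0.02 m).
It also fails if it takes over 58 s, if anything falls off the work surface, if the arm or the gripper's body presses on something with over 40 N, if the wrist force passes 120 N, or if a joint passes its speed limit or range.

ROBOT

A 7-joint arm with a two-finger parallel gripper is mounted at the origin on the work surface. World frame = base frame: x ahead of the robot, y to its left, z up, the work surface at z = 0. Lengths are in mm, angles in rad, forces in N, time in s.
With the tool pointing down it reaches from about 400 to 875 mm from the base axis. Payload 4.4 kg.
Tool frame: the origin (TCP) lies on the mounting face of the last link; the fingertips stand 173 mm ahead of it and the grasp point (between the pads) lies 155 mm ahead of it; y points along the fingers, z is the direction in which the jaws open and shut, and the axes are right-handed (so a half turn about y gives the same grasp; the last joint's range is limited). The gripper opens to 85 mm and grips with 20 to 120 N. Pads are 22 mm wide; open, the fingers measure 114 mm over their backs; the gripper's body (76 mm by 85 mm) begins 54 mm behind the grasp point. The pads swing forward as they close: fully open they stand 13 mm farther back than shut.
Start: joints at [-1.3, 0.628, 0.038, 1.517, -0.027, 0.996, -0.02], TCP at [214.787, 613.5, 404.713] pointing down, gripper open.
Joint ranges: [-3.06, 3.06], [-0.37, 2.12], [-1.25, 1.32], [0.18, 2.47], [-1.1, 4.24], [0.23, 1.98], [-2.94, 2.94]. Speed limits (rad/s): [2.57, 2.57, 3.14, 3.14, 3.14, 3.14, 3.14].

INTERFACE

Orientations are given as [roll, pitch, yaw] about the fixed x, y, z axes, in that order (R = Rz(yaw) Ry(pitch) Rx(roll)).
In Python, from plant import r gives the robot as it stands.
- The arm moves only by the tool move_arm, never from a script. Its argument "commands" is a list of rows, each a list of 7 numbers: the opening, from 0 (shut) to 1 (fully open), then the shift along the tool's x, y, z in mm, then the turn, a rotation vector about the tool's x, y, z in degrees. In form: [[hand, x, y, z, ax, ay, az], ...]. A call has 1 to 12 rows; each row is the pose to reach, as a shift and turn from the pose measured when the call began, along the tool's axes at that moment; what a row does not reach only later rows make up. A row lasts 1/10 s, in which the tool goes at most 50 mm and 8.59 degrees, less where a joint would pass 70% of its speed; a pose out of reach is approached as far as the arm can. A call with a gripper value outside its range is refused whole. The fingers move at their own pace and stop on an object; the grip force is fixed at half the most. Time passes only in rows, so rows that repeat a pose let the fingers close. It gives the time, the measured TCP pose, the force and the opening at its end, in the units of the state.
- r.get_state(): the state, without advancing time (a new reading comes with each control period).
- r.capture(name): name is "scene" or "top" or "wrist"; returns a dict with "color" (400x640x3 uint8, red, green, blue), "intrinsics" (3x3 intrinsics, pixels), "distortion" ([k1, k2, p1, p2, k3] as OpenCV has them; the pictures are not rectified), "R" (3x3) and "t" (3): a world point X has camera coordinates R X + t; the wrist camera has in their place "hand_eye" (4x4, takes a point from camera to tool coordinates, whose origin is the TCP and whose axes are the tool frame's). Camera axes: x right, y down, z forward; pixel columns grow to the right and rows downward; lengths in mm; the calibration is good to about 2 mm. A picture is of the moment at which its call begins: read the wrist's pose just before it. There is no depth.
- r.sign_off(): hands the job in, once; it reports no verdict.
The state is a dict: "clock": time; "joint_pos": joint angles; "joint_vel": joint speeds; "joint_efforts": joint torques, N m; "eef_pos": TCP position; "ee_rot": TCP orientation; "ft_force": force on the tool from outside, world axes, zero at the start; "moment": the same for the moment, N m; "gripper_width": finger opening in mm.
Only numpy, scipy, OpenCV 4.12 (cv2) and the standard library are available. Lean on these libraries where they do the work, as an engineer would, in place of code of your own. Each camera call takes 0.05 s, during which the arm holds its last target. There are 200 camera calls.

## Working session

There is one attempt and no reset: what is moved stays moved. The work goes in short steps, Python scripts to look and compute and a tool call to move; the robot and the scene stay as the last step left them, time stands still between calls to the robot, and variables do not carry over. Pictures are saved under pics/ and viewed, about 8 in all and at most 12, crops included, and the job is handed in when it is done.

Besides the shell and the picture viewer there is one more tool, called as name(argument=value, ...) on one line, values as JSON. move_arm: Moves the arm, as the interface text tells. Its arguments: {"type":"object","properties":{"commands":{"type":"array"}},"required":["commands"]}

```bash
ls; mkdir -p pics; cat > h.py <<'E'
import numpy as np, cv2, pickle
from plant import r
from scipy.spatial.transform import Rotation as Ro
def cap(n):
    s=r.get_state(); c=r.capture(n)
    if n=="wrist":
        T=np.eye(4); T[:3,:3]=Ro.from_euler('xyz',s['ee_rot']).as_matrix(); T[:3,3]=s['eef_pos']
        M=np.linalg.inv(T@np.array(c['hand_eye'])); c['R']=M[:3,:3]; c['t']=M[:3,3]
    return c
def ray(c,px,z):
    p=np.array(px,float).reshape(-1,1,2)
    u=cv2.undistortPoints(p,np.array(c['intrinsics'],float),np.array(c['distortion'],float))[:,0]
    R=np.array(c['R']);o=-R.T@np.array(c['t']).ravel()
    d=np.c_[u,np.ones(len(u))]@R
    return o+d*((z-o[2])/d[:,2])[:,None]
def proj(c,X):
    return cv2.projectPoints(np.array(X,float).reshape(-1,1,3),cv2.Rodrigues(np.array(c['R']))[0],np.array(c['t'],float),np.array(c['intrinsics'],float),np.array(c['distortion'],float))[0][:,0]
def save(img,f): cv2.imwrite('pics/'+f,img[:,:,::-1])
E
python3 - <<'E'
from h import *
for n in("top","scene"):
    c=cap(n); save(c['color'],n+'0.png'); pickle.dump(c,open(n+'.pkl','wb'))
    print(n,-np.array(c['R']).T@np.array(c['t']).ravel())
print(r.get_state())
E
```

```text
pics
top [ 325.16754257   71.19131184 1170.06703182]
scene [1095.41130285  -81.93393334 1059.02242168]
{'clock': 0.1, 'joint_pos': array([-1.29979866,  0.62927462,  0.03844304,  1.5182508 , -0.02701418,
        0.99628925, -0.02005059]), 'joint_vel': array([-0.00042661, -0.00390288,  0.00018458, -0.00075139, -0.0008193 ,
       -0.00062445,  0.00224229]), 'joint_efforts': array([ 3.56911718e-03, -5.64532435e+01,  1.23030737e+00, -1.93973744e+01,
        1.12008193e-02,  5.50221739e-03,  3.31262152e-05]), 'eef_pos': array([214.68435227, 613.25416925, 403.87265271]), 'ee_rot': array([-1.57250063e+00, -5.04090160e-06, -3.36854188e-01]), 'ft_force': array([0.20738169, 0.70195417, 0.10654186]), 'moment': array([-0.02114258, -0.04342718, -0.00831628]), 'gripper_width': 85.39645532650826}
```

View pics/top0.png

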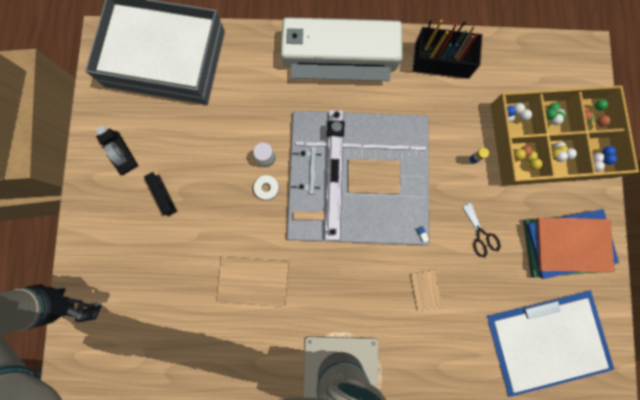

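View pics/scene0.png

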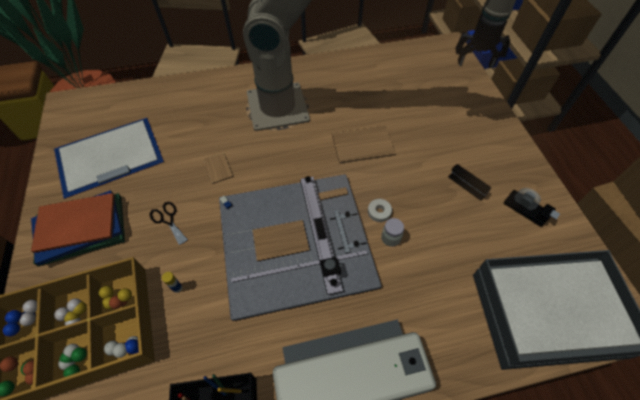

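Candidates for the board:
- Plain board on the bed before the rail, top (374,176). Its aspect of about 52x34 px fits 150x100 mm.
- Bigger board on the table, (253,280).
- Small board on the table, (425,290).
- Offcut on the bed beyond the rail, (308,215).

I choose (374,176) and measure it together with the bed.

```bash
cat > m.py <<'E'
from h import *
c=pickle.load(open('top.pkl','rb')); im=c['color']; hsv=cv2.cvtColor(im,cv2.COLOR_RGB2HSV)
wood=((hsv[...,1]>70)).astype(np.uint8)
def comp(m,px):
    n,l,st,ce=cv2.connectedComponentsWithStats(m); return (l==l[px[1],px[0]]).astype(np.uint8)
b=comp(wood,(374,176))
cn=max(cv2.findContours(b,0,1)[0],key=cv2.contourArea)
box=cv2.boxPoints(cv2.minAreaRect(cn)); print('board px',box.round(1))
W=ray(c,box,34); print('board',W.round(1),W.mean(0).round(1),[np.linalg.norm(W[i]-W[i-1]).round(1) for i in range(4)])
g=1-wood; g[:100]=0;g[:,:275]=0; g[:,440:]=0
n,l,st,ce=cv2.connectedComponentsWithStats(g); k=1+st[1:,4].argmax(); g=(l==k).astype(np.uint8)
g=cv2.morphologyEx(cv2.morphologyEx(g,3,np.ones((31,31))),2,np.ones((21,21)))
cn=max(cv2.findContours(g,0,1)[0],key=cv2.contourArea); box=cv2.boxPoints(cv2.minAreaRect(cn))
W=ray(c,box,20); print('bed px',box.round(1)); print(W.round(1),W.mean(0).round(1),[np.linalg.norm(W[i]-W[i-1]).round(1) for i in range(4)])
cr=cv2.resize(im[100:250,275:440],None,fx=4.8,fy=4.0*1.2/1.2*1.0+0.0,interpolation=2) if 0 else cv2.resize(im[105:250,280:440],None,fx=4,fy=4,interpolation=2)
save(cr,'crop1.png')
E
python3 m.py
```

```text
board px [[347.2 191.7]
 [348.2 158.8]
 [399.7 160.5]
 [398.7 193.4]]
board [[ 515.9   -9.2   34. ]
 [ 613.9  -10.6   34. ]
 [ 613.3 -162.1   34. ]
 [ 515.2 -158.9   34. ]] [564.6 -85.2  34. ] [np.float64(149.7), np.float64(98.0), np.float64(151.5), np.float64(98.1)]
bed px [[286.  239.8]
 [291.1 108. ]
 [433.9 113.5]
 [428.8 245.3]]
[[ 372.9  163.9   20. ]
 [ 770.3  164.1   20. ]
 [ 766.2 -269.2   20. ]
 [ 368.1 -249.2   20. ]] [569.4 -47.6  20. ] [np.float64(413.1), np.float64(397.4), np.float64(433.4), np.float64(398.6)]
```

View pics/crop1.png

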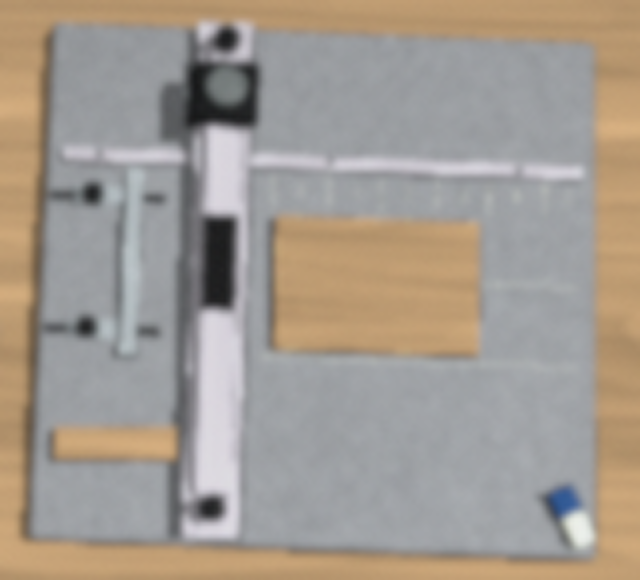

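The crop shows:
- Bare board on the bed, x 272–480, y 218–354.
- Fence strip above it, from (62,152) to (583,172).
- Stop at (130,260), pad at (219,262).
- Offcut at lower left, eraser at lower right.

The choice is confirmed. Next, the trimmer frame.

```bash
python3 - <<'E'
from h import *
c=pickle.load(open('top.pkl','rb'))
q=lambda p:np.array(p)/4+[280-.375,105-.375]
f=ray(c,q([[62,158],[583,179]]),32); print('fence robot-side top edge',f.round(1))
s=ray(c,q([[144,170],[136,355]]),36); print('stop face',s.round(1))
print('pad',ray(c,q([[219,262]]),66).round(1))
bc=ray(c,q([[52,25],[592,43],[594,556],[28,540]]),24); print('bed',bc.round(1))
d=f[0]-f[1]; print('fence yaw of +y axis',np.degrees(np.arctan2(-d[0],d[1])), 'stop', np.degrees(np.arctan2(*(s[0]-s[1])[[1,0]])))
E
```

```text
fence robot-side top edge [[ 654.5  147.    32. ]
 [ 649.9 -238.8   32. ]]
stop face [[646.   86.1  36. ]
 [508.1  87.9  36. ]]
pad [[571.7  30.6  66. ]]
bed [[ 760.   158.8   24. ]
 [ 758.3 -249.    24. ]
 [ 372.6 -246.2   24. ]
 [ 373.2  161.8   24. ]]
fence yaw of +y axis -0.6811614219670185 stop -0.7596303960969286
```

```bash
cat > go.py <<'E'
import sys
from h import *
# prints tool-axis shift & turn to world TCP target x y z yawdeg (tool down)
x,y,z,a=map(float,sys.argv[1:5]); s=r.get_state()
R=Ro.from_euler('xyz',s['ee_rot']); T=Ro.from_euler('xyz',[-np.pi/2,0,np.radians(a)])
print('t',s['clock'],'pos',s['eef_pos'].round(1),'rpy',np.degrees(s['ee_rot']).round(1),'F',s['ft_force'].round(1),'w',round(s['gripper_width'],1))
print(R.inv().apply(np.array([x,y,z])-s['eef_pos']).round(1),(R.inv()*T).as_rotvec(degrees=True).round(1))
E
python3 go.py 450 250 330 -0.7
```

```text
t 0.1 pos [214.7 613.3 403.9] rpy [-90.1  -0.  -19.3] F [0.2 0.7 0.1] w 85.4
[ 342.2   74.3 -264.9] [  0.1 -18.6  -0. ]
```

move_arm(commands=[[0.5,342,74,-265,0,-18.6,0],[0.5,342,74,-265,0,-18.6,0],[0.5,342,74,-265,0,-18.6,0],[0.5,342,74,-265,0,-18.6,0],[0.5,342,74,-265,0,-18.6,0],[0.5,342,74,-265,0,-18.6,0],[0.5,342,74,-265,0,-18.6,0],[0.5,342,74,-265,0,-18.6,0],[0.5,342,74,-265,0,-18.6,0],[0.5,342,74,-265,0,-18.6,0],[0.5,342,74,-265,0,-18.6,0],[0.5,342,74,-265,0,-18.6,0]])

```text
clock: 1.3
eef_pos: [449.2, 251.2, 330.3]
ee_rot: [-1.572, 0.001, -0.01]
ft_force: [-0.1, 0.1, 0.8]
gripper_width: 42.5
```

```bash
python3 go.py 480 -85 280 -0.7
```

```text
t 1.3 pos [449.2 251.2 330.3] rpy [-90.    0.1  -0.6] F [-0.1  0.1  0.8] w 42.5
[  34.3   50.6 -335.8] [ 0.   0.1 -0.1]
```

move_arm(commands=[[0.5,34,50,-336,0,0,0],[0.5,34,50,-336,0,0,0],[0.5,34,50,-336,0,0,0],[0.5,34,50,-336,0,0,0],[0.5,34,50,-336,0,0,0],[0.5,34,50,-336,0,0,0],[0.5,34,50,-336,0,0,0],[0.5,34,50,-336,0,0,0],[0.5,34,50,-336,0,0,0]])

```text
clock: 2.2
eef_pos: [479.9, -84.5, 280.5]
ee_rot: [-1.571, 0.001, -0.01]
ft_force: [-1.3, 0.7, 0.5]
gripper_width: 42.6
```

```bash
python3 - <<'E'
from h import *
c=cap("wrist"); save(c['color'],'w1.png'); pickle.dump(c,open('w1.pkl','wb'))
print('board corners expected', proj(c,[[516,-9,34],[614,-10,34],[614,-161,34],[515,-159,34]]).round(0).tolist())
E
python3 go.py 485 -85 205 -0.7
```

```text
board corners expected [[427.0, 261.0], [415.0, 374.0], [223.0, 376.0], [212.0, 262.0]]
t 2.25 pos [480.  -83.3 280.7] rpy [-90.    0.   -0.4] F [0.3 0.2 0.3] w 42.9
[ 5.1 75.7 -1.7] [-0.   0.3 -0. ]
```

View pics/w1.png

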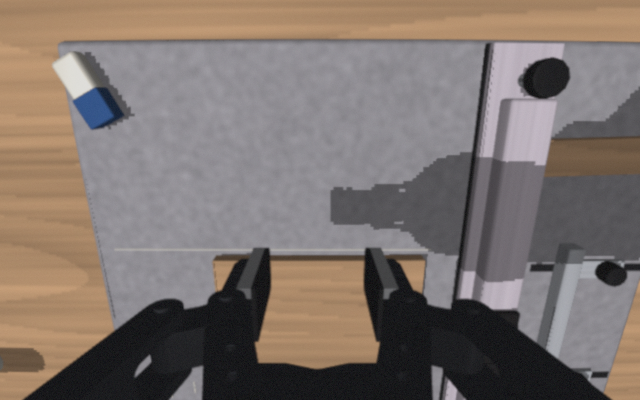

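The wrist view shows the board's near edge at row ~257, columns 214–425 (predicted 261, 212–427). The eraser is at (90,90), clear. Now I descend before the near side and feel for the bed.

move_arm(commands=[[0.5,5,40,-1,0,0,0],[0.5,5,70,-1,0,0,0],[0.5,5,76,-1,0,0,0],[0.5,5,78,-1,0,0,0],[0.5,5,79,-1,0,0,0],[0.5,5,79,-1,0,0,0]])

```text
clock: 2.85
eef_pos: [485.5, -83.9, 202.9]
ee_rot: [-1.57, -0.001, -0.007]
ft_force: [0.4, -0.3, 1.3]
gripper_width: 42.8
```

move_arm(commands=[[0.5,0,1,0,0,0,0],[0.5,0,2,0,0,0,0],[0.5,0,3,0,0,0,0],[0.5,0,3,0,0,0,0]])

```text
clock: 3.25
eef_pos: [485.4, -84.0, 199.9]
ee_rot: [-1.57, -0.002, -0.007]
ft_force: [0.2, -0.4, -0.5]
gripper_width: 42.6
```

move_arm(commands=[[0.5,0,1,0,0,0,0],[0.5,0,2,0,0,0,0],[0.5,0,3,0,0,0,0],[0.5,0,3,0,0,0,0]])

```text
clock: 3.65
eef_pos: [485.4, -83.9, 196.7]
ee_rot: [-1.57, -0.001, -0.007]
ft_force: [-0.4, -0.0, 0.8]
gripper_width: 42.5
```

move_arm(commands=[[0.5,0,1,0,0,0,0],[0.5,0,2,0,0,0,0],[0.5,0,3,0,0,0,0],[0.5,0,3,0,0,0,0]])

```text
clock: 4.05
eef_pos: [485.3, -83.9, 195.5]
ee_rot: [-1.571, -0.002, -0.007]
ft_force: [-3.2, -0.2, 22.1]
gripper_width: 42.6
```

Contact with the bed is at about TCP z 196, so I raise 3 mm, then push +x. Board face contact is expected at TCP x ≈ 504, fence at ≈ 540.

move_arm(commands=[[0.5,0,-3,0,0,0,0],[0.5,0,-3,0,0,0,0],[0.5,5,-3,0,0,0,0],[0.5,10,-3,0,0,0,0],[0.5,15,-3,0,0,0,0],[0.5,20,-3,0,0,0,0],[0.5,25,-3,0,0,0,0],[0.5,30,-3,0,0,0,0],[0.5,35,-3,0,0,0,0],[0.5,40,-3,0,0,0,0],[0.5,43,-3,0,0,0,0],[0.5,45,-3,0,0,0,0]])

```text
clock: 5.25
eef_pos: [530.5, -84.2, 198.6]
ee_rot: [-1.571, -0.002, -0.007]
ft_force: [-0.2, 0.2, 0.8]
gripper_width: 42.6
```

move_arm(commands=[[0.5,2,0,0,0,0,0],[0.5,4,0,0,0,0,0],[0.5,6,0,0,0,0,0],[0.5,6,0,0,0,0,0]])

```text
clock: 5.65
eef_pos: [536.9, -84.3, 198.6]
ee_rot: [-1.571, -0.002, -0.007]
ft_force: [0.4, -1.0, 0.6]
gripper_width: 42.7
```

move_arm(commands=[[0.5,1,0,0,0,0,0],[0.5,2,0,0,0,0,0],[0.5,3,0,0,0,0,0],[0.5,4,0,0,0,0,0],[0.5,4,0,0,0,0,0]])

```text
clock: 6.15
eef_pos: [540.1, -84.2, 198.5]
ee_rot: [-1.571, -0.0, -0.007]
ft_force: [-3.3, 0.5, 3.0]
gripper_width: 42.5
```

```bash
python3 - <<'E'
from h import *
c=cap("top"); save(cv2.resize(c['color'][105:250,280:440],None,fx=4,fy=4,interpolation=2),'t2.png'); pickle.dump(c,open('t2.pkl','wb'))
E
python3 go.py 540 -85 198 -0.7
```

```text
t 6.2 pos [540.  -84.2 198.5] rpy [-90.   -0.   -0.4] F [-4.1  0.5  1.8] w 42.3
[-0.   0.5 -0.8] [0.  0.3 0. ]
```

View pics/t2.png

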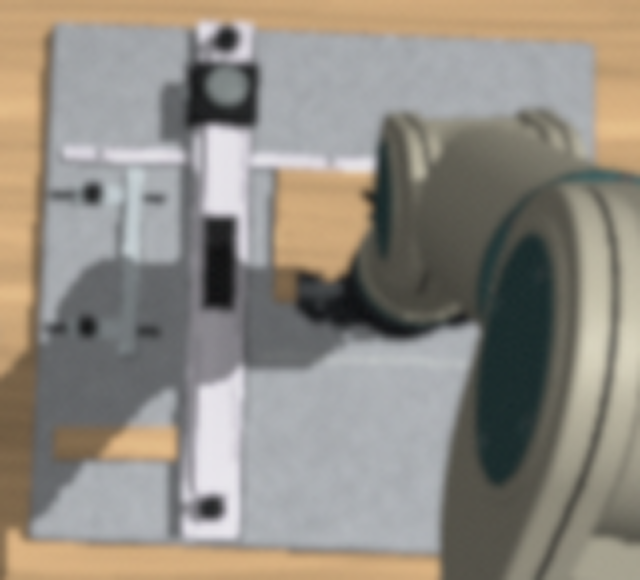

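The board's near edge sits on the fence line (crop row ~168), and a 4 N reaction appeared at the predicted x=540. It is against the fence. I back off, lift, and go behind the trailing edge.

move_arm(commands=[[0.5,2,0,0,0,0,0],[0.5,2,0,0,0,0,0],[0.5,-8,0,0,0,0,0],[0.5,-18,0,0,0,0,0],[0.5,-18,-30,0,0,0,0],[0.5,-18,-60,0,0,0,0],[0.5,-18,-70,0,0,0,0],[0.5,-18,-70,0,0,0,0]])

```text
clock: 7.0
eef_pos: [522.5, -84.3, 270.0]
ee_rot: [-1.571, -0.004, -0.007]
ft_force: [-0.7, 0.7, -0.4]
gripper_width: 42.8
```

```bash
python3 go.py 600 -205 270 89.4;python3 go.py 600 -205 270 -90.6; python3 -c "
from h import *
print(r.get_state()['joint_pos'])"
```

```text
t 7.0 pos [522.5 -84.3 270. ] rpy [-90.   -0.2  -0.4] F [-0.7  0.7 -0.4] w 42.8
[  78.4    0.4 -120.1] [  0.2 -89.8   0.2]
t 7.0 pos [522.5 -84.3 270. ] rpy [-90.   -0.2  -0.4] F [-0.7  0.7 -0.4] w 42.8
[  78.4    0.4 -120.1] [-0.2 90.2  0.2]
[ 0.18583734  0.65642787 -0.11850449  1.97237744  0.14684638  0.51645261
  1.52752211]
```

move_arm(commands=[[0.5,20,0,-30,0,8,0],[0.5,40,0,-60,0,16,0],[0.5,60,0,-90,0,24,0],[0.5,78,0,-120,0,32,0],[0.5,78,0,-120,0,40,0],[0.5,78,0,-120,0,48,0],[0.5,78,0,-120,0,56,0],[0.5,78,0,-120,0,64,0],[0.5,78,0,-120,0,72,0],[0.5,78,0,-120,0,80,0],[0.5,78,0,-120,0,88,0],[0.5,78,0,-120,0,90,0]])

```text
clock: 8.2
eef_pos: [599.1, -204.6, 268.6]
ee_rot: [-1.569, -0.001, -1.58]
ft_force: [0.8, -0.5, 0.5]
gripper_width: 42.5
```

```bash
python3 - <<'E'
from h import *
c=cap("wrist"); save(c['color'],'w2.png'); pickle.dump(c,open('w2.pkl','wb'))
print(proj(c,[[551,-10,34],[651,-11,34],[650,-162,34],[550,-160,34]]).round(0).tolist())
E
python3 go.py 600 -190 199 -90.6
```

```text
[[213.0, -164.0], [421.0, -164.0], [401.0, 149.0], [234.0, 148.0]]
t 8.25 pos [ 599.2 -204.5  268.8] rpy [-89.9  -0.1 -90.5] F [-0.7 -0.4 -0.1] w 42.7
[-14.6  69.8   0.5] [-0.1  0.1  0.1]
```

View pics/w2.png

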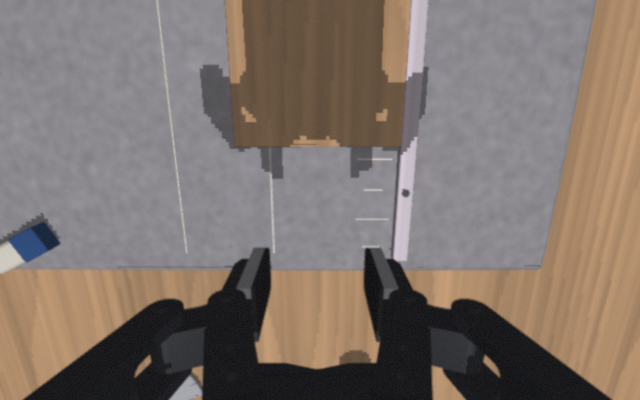

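The wrist view shows the trailing edge at row 147 (predicted 148) and the board's right side flush with the fence at column ~404. Next I descend and push +y, which is tool −x.

move_arm(commands=[[0.5,-14,30,0,0,0,0],[0.5,-14,60,0,0,0,0],[0.5,-14,68,0,0,0,0],[0.5,-14,70,0,0,0,0],[0.5,-14,70,0,0,0,0],[0.5,-20,70,0,0,0,0],[0.5,-25,70,0,0,0,0],[0.5,-30,70,0,0,0,0],[0.5,-35,70,0,0,0,0],[0.5,-40,70,0,0,0,0],[0.5,-45,70,0,0,0,0],[0.5,-50,70,0,0,0,0]])

```text
clock: 9.45
eef_pos: [599.8, -154.3, 198.8]
ee_rot: [-1.569, -0.001, -1.579]
ft_force: [-0.5, -0.4, -0.0]
gripper_width: 42.7
```

move_arm(commands=[[0.5,-5,0,0,0,0,0],[0.5,-10,0,0,0,0,0],[0.5,-15,0,0,0,0,0],[0.5,-20,0,0,0,0,0],[0.5,-25,0,0,0,0,0],[0.5,-30,0,0,0,0,0],[0.5,-35,0,0,0,0,0],[0.5,-40,0,0,0,0,0]])

```text
clock: 10.25
eef_pos: [600.1, -113.9, 198.8]
ee_rot: [-1.569, -0.001, -1.579]
ft_force: [-0.2, -1.4, 0.6]
gripper_width: 42.8
```

```bash
python3 go.py 600 -74 198.5 -90.6
```

```text
t 10.25 pos [ 600.1 -113.9  198.8] rpy [-89.9  -0.1 -90.5] F [-0.2 -1.4  0.6] w 42.8
[-39.9   0.2  -0.4] [-0.1  0.1  0.1]
```

move_arm(commands=[[0.5,-5,0,0,0,0,0],[0.5,-10,0,0,0,0,0],[0.5,-15,0,0,0,0,0],[0.5,-20,0,0,0,0,0],[0.5,-25,0,0,0,0,0],[0.5,-30,0,0,0,0,0],[0.5,-32,0,0,0,0,0],[0.5,-34,0,0,0,0,0],[0.5,-35,0,0,0,0,0]])

```text
clock: 11.15
eef_pos: [600.4, -78.7, 198.7]
ee_rot: [-1.569, -0.001, -1.579]
ft_force: [-0.5, -0.2, -0.6]
gripper_width: 42.7
```

move_arm(commands=[[0.5,-1,0,0,0,0,0],[0.5,-2,0,0,0,0,0],[0.5,-3,0,0,0,0,0],[0.5,-3,0,0,0,0,0]])

```text
clock: 11.55
eef_pos: [600.4, -75.6, 198.7]
ee_rot: [-1.569, -0.001, -1.579]
ft_force: [1.0, -0.1, 0.5]
gripper_width: 42.5
```

move_arm(commands=[[0.5,-1,0,0,0,0,0],[0.5,-2,0,0,0,0,0],[0.5,-3,0,0,0,0,0],[0.5,-3,0,0,0,0,0]])

```text
clock: 11.95
eef_pos: [600.4, -72.3, 198.6]
ee_rot: [-1.569, -0.001, -1.579]
ft_force: [-0.9, 0.1, -0.3]
gripper_width: 43.0
```

move_arm(commands=[[0.5,-1,0,0,0,0,0],[0.5,-2,0,0,0,0,0],[0.5,-3,0,0,0,0,0],[0.5,-3,0,0,0,0,0]])

```text
clock: 12.35
eef_pos: [600.2, -71.0, 198.7]
ee_rot: [-1.569, -0.003, -1.58]
ft_force: [-0.5, -5.3, -0.4]
gripper_width: 42.9
```

```bash
python3 - <<'E'
from h import *
c=cap("top"); save(cv2.resize(c['color'][105:250,280:440],None,fx=4,fy=4,interpolation=2),'t3.png'); pickle.dump(c,open('t3.pkl','wb'))
print(r.get_state()['ft_force'])
E
```

```text
[-0.65616714 -4.91620719  1.33003619]
```

View pics/t3.png

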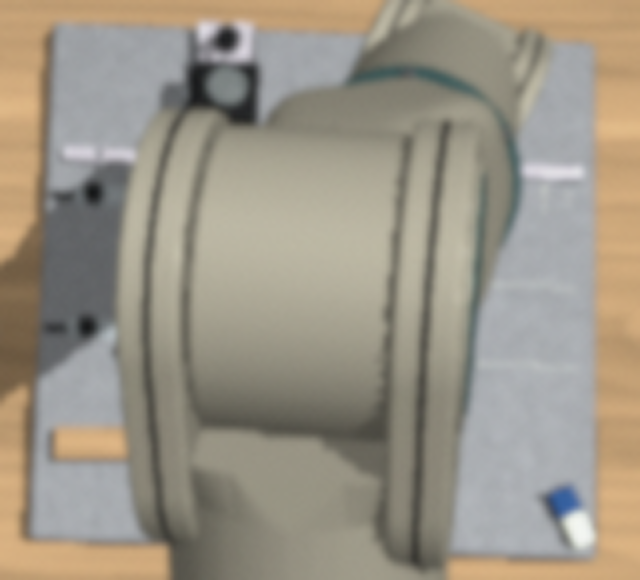

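The arm hides the board here, but a 5 N reaction at y=-71 (predicted -74) says the stop is reached. I press slightly to seat it, back off, lift and check from the wrist.

move_arm(commands=[[0.5,-3,0,0,0,0,0],[0.5,-4,0,0,0,0,0],[0.5,-4,0,0,0,0,0],[0.5,5,0,0,0,0,0],[0.5,20,0,0,0,0,0],[0.5,40,-30,0,0,0,0],[0.5,60,-70,0,0,0,0],[0.5,60,-90,0,0,0,0],[0.5,60,-90,0,0,0,0]])

```text
clock: 13.3
eef_pos: [600.5, -132.5, 292.3]
ee_rot: [-1.562, -0.004, -1.582]
ft_force: [0.9, 0.5, -0.1]
gripper_width: 42.8
```

```bash
python3 - <<'E'
from h import *
c=cap("wrist"); save(c['color'],'w3.png'); pickle.dump(c,open('w3.pkl','wb'))
print('trailing corners exp',proj(c,[[651,-60,34],[551,-59,34],[653,9,34],[552.5,10,34]]).round(0).tolist())
E
python3 go.py 572 30 290 -90.6
```

```text
trailing corners exp [[392.0, 95.0], [235.0, 96.0], [401.0, -27.0], [228.0, -28.0]]
t 13.35 pos [ 599.9 -131.3  290.4] rpy [-89.7  -0.2 -90.6] F [ 0.2  0.8 -1.1] w 42.4
[-161.1   -0.3  -29.5] [-0.3  0.   0.2]
```

View pics/w3.png

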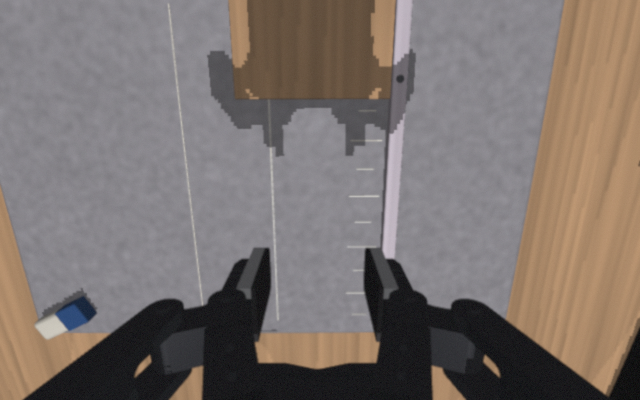

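The trailing edge is at row 98 (expected 95, about 2 mm), with the right side flush on the fence at column ~391 and parallel to it. I move above the pad with fingers shut and check the board/stop joint from there.

move_arm(commands=[[0,-40,0,-8,0,0,0],[0,-80,0,-16,0,0,0],[0,-120,0,-24,0,0,0],[0,-161,0,-29,0,0,0],[0,-161,0,-29,0,0,0],[0,-161,0,-29,0,0,0],[0,-161,0,-29,0,0,0]])

```text
clock: 14.05
eef_pos: [572.3, 28.9, 289.0]
ee_rot: [-1.567, -0.004, -1.581]
ft_force: [0.1, -1.2, -0.4]
gripper_width: 0.0
```

```bash
python3 - <<'E'
from h import *
c=cap("wrist"); save(c['color'],'w4.png'); pickle.dump(c,open('w4.pkl','wb'))
print('stop face ends',proj(c,[[509,89,24],[649,88,24],[601,89,34]]).round(0).tolist())
E
python3 go.py 572 30 243 -90.6
```

```text
stop face ends [[220.0, 117.0], [430.0, 116.0], [360.0, 116.0]]
t 14.1 pos [572.4  28.5 289.2] rpy [-89.8  -0.2 -90.7] F [ 0.6 -0.4 -0.3] w 0.2
[-1.7 46.2 -0.6] [-0.2 -0.1  0.2]
```

View pics/w4.png

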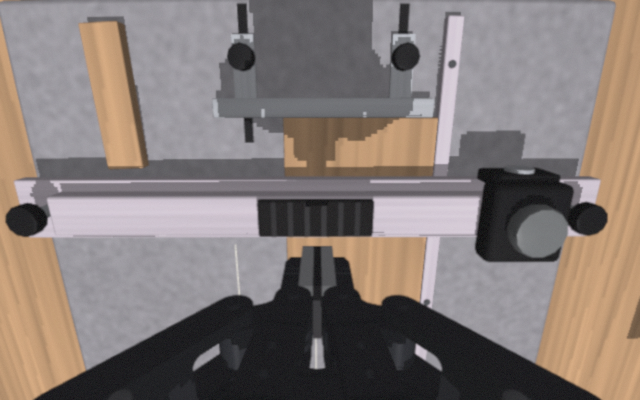

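The board meets the stop at row 117 with no gap, and the fence at column ~437 is flush. The pad is centred at (315,217), and I cast that pixel now.

```bash
python3 - <<'E'
from h import *
c=pickle.load(open('w4.pkl','rb')); print(ray(c,[[258,217],[373,217],[315,200],[315,235]],66).round(1))
print(ray(c,[[284,118],[437,118]],34).round(1))
E
python3 go.py 572 30 243 -90.6
```

```text
[[537.7  33.1  66. ]
 [606.3  32.2  66. ]
 [571.8  43.2  66. ]
 [571.5  21.   66. ]]
[[552.6  88.5  34. ]
 [650.6  87.5  34. ]]
t 14.1 pos [572.4  28.5 289.2] rpy [-89.8  -0.2 -90.7] F [ 0.6 -0.4 -0.3] w 0.2
[-1.7 46.2 -0.6] [-0.2 -0.1  0.2]
```

move_arm(commands=[[0,-3,25,0,0,0,0],[0,-3,42,0,0,0,0],[0,-3,47,0,0,0,0],[0,-3,49,0,0,0,0],[0,-3,50,0,0,0,0],[0,-3,51,0,0,0,0],[0,-3,52,0,0,0,0],[0,-3,52,0,0,0,0]])

```text
clock: 14.9
eef_pos: [573.0, 30.6, 237.9]
ee_rot: [-1.565, -0.005, -1.583]
ft_force: [-0.7, -2.5, 3.0]
gripper_width: -0.1
```

move_arm(commands=[[0,0,1,0,0,0,0],[0,0,2,0,0,0,0],[0,0,2,0,0,0,0]])

```text
clock: 15.2
eef_pos: [572.9, 30.6, 236.5]
ee_rot: [-1.565, -0.004, -1.583]
ft_force: [-2.8, -1.4, 8.0]
gripper_width: -0.2
```

move_arm(commands=[[0,0,1,0,0,0,0],[0,0,2,0,0,0,0],[0,0,2,0,0,0,0]])

```text
clock: 15.5
eef_pos: [572.9, 30.4, 236.4]
ee_rot: [-1.564, -0.004, -1.583]
ft_force: [-5.3, -1.6, 19.9]
gripper_width: -0.0
```

```bash
python3 go.py 572 31 236 -90.6
```

```text
t 15.5 pos [572.9  30.4 236.4] rpy [-89.6  -0.2 -90.7] F [-5.3 -1.6 19.9] w -0.0
[-0.6  0.4 -0.9] [-0.4 -0.1  0.2]
```

move_arm(commands=[[0,0,2,0,0,0,0],[0,0,2,0,0,0,0],[0,0,2,0,0,0,0],[0,0,2,0,0,0,0]])

```text
clock: 15.9
eef_pos: [572.8, 30.2, 236.4]
ee_rot: [-1.564, -0.003, -1.583]
ft_force: [-6.2, -1.1, 19.3]
gripper_width: 0.0
```

```bash
python3 - <<'E'
from h import *
c=cap("wrist"); save(c['color'],'w5.png'); print(r.get_state()['ft_force'],r.get_state()['eef_pos'])
E
```

```text
[-6.10783715 -1.46697421 18.76159675] [572.79520019  30.23277383 236.43299804]
```

View pics/w5.png

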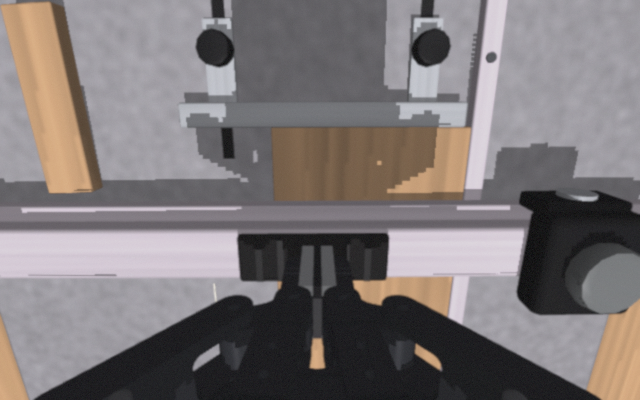

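The fingertips are on the pad at (315,255). The board's leading edge is tight on the stop (row 127) and its side lies on the fence (column ~467). The force is a steady ~19 N with no further travel, so the board is clamped. I hand in now.

```bash
python3 -c "
from h import *
print(r.sign_off())"
```

```text
the job is handed in; nothing more can be done
None
```

I slid the balsa board flat along the bed with two fingertips, first sideways to the fence and then under the rail to the back stop. I then pressed the rail's rubber pad with shut fingers and handed in at about 16 s, still holding it down. The hand-in reports no verdict.

**Contact forces:** I felt about 4 N when the board met the fence, at the predicted position, and about 5 N when it met the stop, 3 mm past the predicted position.

**Clamping:** the last readings were a steady 19 N down on the pad with no further travel. Less about 4 N of spring, that leaves roughly 15 N on the board. The tips had moved about 2.6 mm down by the arm's reading, where the board should be met at 3 mm. That fits calibration error and some give in the rubber pad, but I did not measure the rail's height directly.

**Position:** the last wrist picture shows no visible gap at the stop or the fence. An earlier wrist picture put the trailing edge about 2 mm off where the fingertip contact had suggested, within the camera calibration. The offcut was in view at the end and looked undisturbed. The eraser was last seen in place before pressing, and I did not recheck the other bystanders.

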